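# Balance a pipe clamp and lay it in its cradle

### The arm

A 7-joint arm with a two-finger parallel gripper is mounted at the origin on the work surface. World frame = base frame: x ahead of the robot, y to its left, z up, the work surface at z = 0. Lengths are in m, angles in rad, forces in N, time in s.
With the tool pointing down it reaches from about 0.4 to 0.85 m from the base axis. Payload 4.5 kg.
Tool frame: the origin (TCP) lies on the mounting face of the last link; the fingertips stand 166 mm ahead of it and the grasp point (between the pads) lies 147 mm ahead of it; z points along the fingers, y is the line along which they close (so a half turn about z gives the same grasp; the last joint's range is limited). The gripper opens to 88 mm and grips with 3 to 60 N. Pads are 18 mm wide; open, the fingers measure 123 mm over their backs; the gripper's body (75 mm by 187 mm) begins 45 mm behind the grasp point.
Start: joints at [-1.117, 0.689, -0.195, 1.565, 0.157, 0.902, -0.215], TCP at [0.255, 0.571, 0.405] pointing down, gripper open.
Joint ranges: [-3.01, 3.01], [-0.46, 2.08], [-1.47, 1.51], [0.13, 2.56], [-1, 4.14], [0.04, 2.09], [-2.66, 2.66]. Speed limits (rad/s): [2.57, 2.57, 3.14, 3.14, 3.14, 3.14, 3.14].

### API

Orientations are given as a unit quaternion [x, y, z, w].
In Python, from plant import r, snapshot gives the robot as it stands. The module is installed in compiled form; this text tells all that it offers.
- The arm moves only by the tool move_arm, never from a script. Its argument "rows" is a list of rows, each a list of 5 numbers: the shift along the tool's x, y, z in m, then the turn about the tool's z in rad, then the finger opening in m, from 0 to 0.0881. In form: [[dx, dy, dz, spin, claw], ...]. A call has 1 to 10 rows; each row shifts and turns the commanded pose from where the row before left it, along the tool's axes as they then stand; what a row does not reach is not made up. A row lasts 1/12 s, in which the tool goes at most 41.7 mm and 7.16 degrees, less where a joint would pass 70% of its speed; a pose out of reach is approached as far as the arm can. A call with a gripper value outside its range is refused whole. The fingers move at their own pace and stop on an object; "newtons" is the grip in N (left out, the last holds). Time passes only in rows, so rows that do not move let the fingers close. It gives the time, the measured TCP pose, the force, the opening and the grip force at its end, in the units of the state.
- r.get_state(): the state, without advancing time (a new reading comes with each control period).
- snapshot(name): name is "scene" or "top" or "wrist"; returns a dict with "color" (420x560x3 uint8, red, green, blue), "depth" (420x560 float32, m along the optical axis (not along the pixel's ray), 0 where there is no reading), "mtx" (3x3 intrinsics, pixels), "eye" and "orientation" of the camera in the world. Camera axes: x right, y up, looking along -z (the intrinsics and any distortion apply to the point x, -y, -z); pixel columns grow to the right and rows downward; lengths in m; the calibration is good to about 2 mm. A picture is of the moment at which its call begins.
- r.finish_job(): hands the job in; it is judged then, once.
The state is a dict: "clock": time; "q": joint angles; "qd": joint speeds; "joint_torque": joint torques, N m; "tool_pos": TCP position; "eef_rot": TCP orientation; "contact_force": force on the tool from outside, world axes, zero at the start; "moment": the same for the moment, N m; "opening": opening from 0.0 (shut) to 1.0 (fully open); "finger_force": force on a finger pad.
Only numpy, scipy, OpenCV 4.12 (cv2) and the standard library are available. Lean on these libraries where they do the work, as an engineer would, in place of code of your own. Each camera call takes 0.05 s, during which the arm holds its last target. There are 200 camera calls.

### The job

Set out the blue pipe clamp for a glue-up: give it a small trial lift by the yellow band, set it back on its feet and let go. Then take it again nearer its balance point, lift it level and well clear of the bench, and lower its pipe fully into both notches of the wooden cradle, the notched blocks between the clamp's two jaws and the jaws upright. Do not drop it, and leave the tape, glue bottle and offcut where they are.

Things in the scene. Friction and masses are not known exactly. Their poses are not given: they have to be found in the camera images.
- clamp: Whole clamp: steel pipe 460 mm long, 22 mm across, on two blue cast parts with flat feet 64 mm wide; pipe axis 40 mm above the feet. Origin at foot level below the pipe's middle; x from head to sliding jaw, z up. 0.7 to 1 kg, varies. Waxed, slippery: grip with 50 N or more (100 N is safe); gripped far off balance it turns in the fingers, the heavy end staying down.
- clamp_band (a point): Middle of the 24 mm long yellow band on the pipe, on the pipe's axis, 20 mm from the pipe's middle towards the sliding jaw. The balance point lies on the bare pipe between band and head, more than 45 mm from the band; where exactly varies from start to start. Axes as the clamp's.
- clamp_head (a point): Centre of the heavy blue cast head near one end, on the pipe's axis, 205 mm from the band. 60 mm long along the pipe (inner face 30 mm from this point), 64 mm wide, from 40 mm below the axis to 42 mm above. A dark screw with a cross handle sticks out some 45 mm beyond its outer face. Axes as the clamp's.
- clamp_mid (a point): Half-way along the pipe, on its axis, 185 mm from the head's centre. Axes as the clamp's.
- jaw_mid (a point): Centre of the lighter blue sliding jaw near the other end, on the pipe's axis: 30 mm long along the pipe, 64 mm wide, from 40 mm below the axis to 42 mm above. Locked where it starts, 125 to 175 mm from the pipe's middle; it does not slide in handling.
- cradle_seat (a point): Wooden cradle fixed to the bench: point on the seated pipe's axis midway between the notches, 66 mm up. Blocks 14 mm thick, 80 wide, tops 85 mm up, stand 100 mm either side of it along its x; base 260 x 100 x 12. Notches run along x, 26 mm wide, lips flared. Either way round is right. Head and jaw clear the blocks if the pipe's middle is about 36 mm from here, towards the jaw.
- tape: Yellow ring of tape lying flat, 90 mm across, 22 mm high; origin under its centre. Leave alone.
- glue: White glue bottle with red cap, 60 mm across, 130 mm tall; origin under its centre. Leave alone.
- offcut: Light wooden offcut 70 x 90 x 35 mm; origin under its centre. Leave alone.

How it is judged:
On the way, in this order (a step that is already met when the one before it is completed fails the run):
1. trial lift: the clamp gripped at the yellow band (fingers within 25 mm of its middle) and the band raised at least 10 mm (distance between the grasp point and clamp_band below 0.025 m and height (world z) of clamp_band above 0.05 m and contact force between the fingers and clamp above 1 N), for 0.1 s.
2. put down: standing level on the bench on both feet, let go (height (world z) of clamp_head between 0.035 and 0.045 m and height (world z) of jaw_mid between 0.035 and 0.045 m and angle between clamp_mid's own z axis and vertical below 0.1 rad and contact force between the fingers and clamp below 0.2 N), for 0.2 s.
3. lifted level in the fingers (pipe within 6 degrees of level) with head and jaw both at least 40 mm clear of the bench (height (world z) of each of clamp_head, jaw_mid above 0.08 m and angle between clamp_mid's own x axis and vertical between 1.4708 and 1.7108 rad and contact force between the fingers and clamp above 1 N), for 0.4 s.
At the end, for the whole second after the job is handed in: Clamp at rest with its pipe down in both notches: pipe middle within 4 mm in height, 6 mm sideways, 80 mm along; in line within 0.06 rad, jaws upright within 20 degrees, head and jaw centres outside the blocks (over 130 and 115 mm from the seat point) (z of clamp_mid in the frame of cradle_seat between -0.004 and 0.004 m and y of clamp_mid in the frame of cradle_seat between -0.006 and 0.006 m and horizontal distance between clamp_mid and cradle_seat below 0.08 m and angle between the x axis of clamp_mid and the x axis of cradle_seat, either way round below 0.06 rad and angle between clamp_mid's own z axis and vertical below 0.35 rad and linear speed of clamp below 0.02 m/s and horizontal distance between clamp_head and cradle_seat above 0.13 m and horizontal distance between jaw_mid and cradle_seat above 0.115 m); the robot touches nothing.
It fails at once if the clamp is dropped or flung (faster than 0.9 m/s) (linear speed of clamp above 0.9 m/s).
It fails at once if the tape, glue bottle or offcut is moved more than 30 mm (distance of any of tape, glue, offcut from where it was at the start of the episode above 0.03 m).
It also fails if it takes over 61 s, if anything falls off the work surface, if the arm or the gripper's body presses on something with over 40 N, if the wrist force passes 120 N, or if a joint passes its speed limit or range.

## Working session

There is one attempt and no reset: what is moved stays moved. The work goes in short steps, Python scripts to look and compute and a tool call to move; the robot and the scene stay as the last step left them, time stands still between calls to the robot, and variables do not carry over. Pictures are saved under pics/ and viewed, at most 10 in all, crops included, and the job is handed in when it is done.

Besides the shell and the picture viewer there is one more tool, called by a JSON object that holds its "api" and its "payload", one argument or row to a line. move_arm: Moves the arm, as the interface text tells. Its arguments: {"type":"object","properties":{"rows":{"type":"array"},"newtons":{"type":"number"}},"required":["rows"]}

```bash
mkdir -p pics; cat > h.py <<'E'
import numpy as np, cv2
from scipy.spatial.transform import Rotation as R
from plant import r, snapshot
def pts(s):
    d=s["depth"];K=np.array(s["mtx"]);v,u=np.indices(d.shape)
    P=np.stack([(u-K[0,2])/K[0,0]*d,-(v-K[1,2])/K[1,1]*d,-d],-1)
    o=np.array(s["orientation"]); M=R.from_quat(o).as_matrix() if o.size==4 else o.reshape(3,3)
    return P@M.T+np.array(s["eye"])
def save(s,n): cv2.imwrite(f"pics/{n}.png",s["color"][:,:,::-1])
E
python3 - <<'E'
from h import *
st=r.get_state();print(st)
a=snapshot("top");b=snapshot("scene")
np.save("top0.npy",pts(a))
print(a["eye"],a["orientation"],a["mtx"],[k for k in a])
cv2.imwrite("pics/a.png",cv2.resize(np.hstack([a["color"],b["color"]])[:,:,::-1],(800,300)))
save(a,"top0")
E
```

```text
{'clock': 0.0, 'q': array([-1.11721799,  0.68998976, -0.194518  ,  1.56630451,  0.15730544,
        0.90250822, -0.2150971 ]), 'qd': array([ 8.17515865e-04, -1.02995069e-03,  1.23472851e-03, -1.63261918e-05,
       -6.00219252e-04,  1.49380713e-03, -4.19486567e-04]), 'joint_torque': array([ 8.05961122e-05, -5.27566373e+01, -1.26691192e+00, -1.53425556e+01,
       -5.25793014e-02,  6.59059049e-03,  1.74836568e-04]), 'tool_pos': array([0.25461928, 0.5704378 , 0.40391679]), 'eef_rot': array([ 2.08307928e-01,  9.78062872e-01, -9.00223702e-04, -1.23873116e-04]), 'contact_force': array([0.498418  , 0.26479348, 0.10914475]), 'moment': array([ 0.03603558, -0.04272266, -0.00157762]), 'finger_force': 0.0, 'opening': 0.9995506173071432}
[0.31033397 0.00294081 1.26276955] [-0.07393605  0.05902065  0.71077797 -0.69702561] [[436.59591377   0.         287.60625169]
 [  0.         436.59591377 216.31660955]
 [  0.           0.           1.        ]] ['color', 'depth', 'mtx', 'eye', 'orientation']
```

View pics/top0.png

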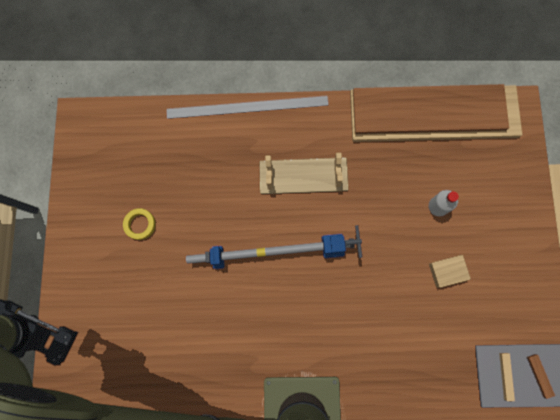

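View pics/a.png

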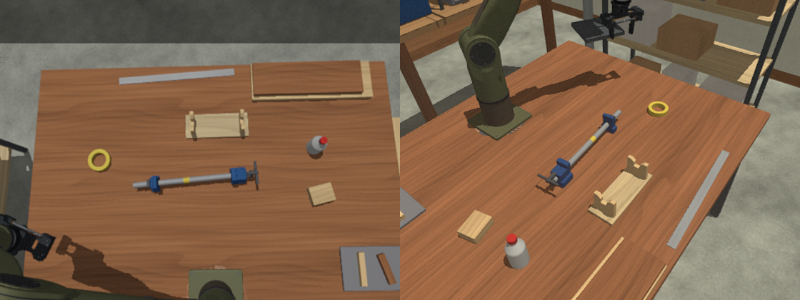

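The top view shows the band at about (261,252), the head at (335,245), the jaw at (216,257) and the cradle centred at (304,175) with its blocks at columns 268 and 340. The tape, glue and offcut are well away from the path.

```bash
cat >> h.py <<'E'
def ray(s,px,z):
    K=np.array(s["mtx"]);M=R.from_quat(s["orientation"]).as_matrix();e=np.array(s["eye"])
    px=np.atleast_2d(px).astype(float)
    d=np.c_[(px[:,0]-K[0,2])/K[0,0],-(px[:,1]-K[1,2])/K[1,1],-np.ones(len(px))]@M.T
    return e+d*((z-e[2])/d[:,2])[:,None]
def clamp(s,P,box=None):
    hsv=cv2.cvtColor(s["color"],cv2.COLOR_RGB2HSV)
    blue=cv2.inRange(hsv,(105,120,40),(125,255,255))>0
    yel=cv2.inRange(hsv,(24,150,100),(34,255,255))>0
    return hsv,blue,yel
E
python3 - <<'E'
from h import *
s=snapshot("top");P=pts(s);hsv,bl,ye=clamp(s,P)
for n,m in(("blue",bl),("yel",ye)):
    k,l,st,c=cv2.connectedComponentsWithStats(m.astype(np.uint8))
    for i in range(1,k):
        if st[i,4]>15:
            q=P[l==i]; print(n,st[i],c[i],q.min(0).round(3),q.max(0).round(3),np.median(q,0).round(3), ray(s,c[i],.05).round(3))
# pipe: depth points z .035-.055, near line
v,u=np.indices(ye.shape)
m=(P[...,2]>.035)&(P[...,2]<.056)&(v>235)&(v<265)&(u>180)&(u<325)&~bl
q=P[m];o=q[:,:2].mean(0);d=np.linalg.svd(q[:,:2]-o)[2][0];print("pipe",o,d,((q[:,:2]-o)@d).min(),((q[:,:2]-o)@d).max(),len(q), q[:,2].max())
# cradle blocks
m=(P[...,2]>.055)&(P[...,2]<.1)&(v>140)&(v<200)&(u>250)&(u<360)
k,l,st,c=cv2.connectedComponentsWithStats(m.astype(np.uint8))
for i in range(1,k):
    q=P[l==i];print("blk",st[i],c[i],q.min(0).round(3),q.max(0).round(3),q.mean(0).round(4))
m=(P[...,2]>.006)&(P[...,2]<.1)&(v>140)&(v<205)&(u>250)&(u<360)
print("base",cv2.minAreaRect(P[m&(P[...,2]<.02)][:,:2].astype(np.float32)), P[m].mean(0))
print("bench",np.median(P[300:340,150:250,2]))
E
```

```text
blue [322 235  23  23 441] [333.430839   245.52380952] [ 0.426 -0.128  0.022] [ 0.489 -0.069  0.088] [ 0.454 -0.1    0.063] [[ 0.456 -0.1    0.05 ]]
blue [210 247  14  21 231] [215.96536797 257.12554113] [0.31  0.003 0.013] [0.462 0.244 1.263] [0.427 0.224 0.068] [[0.43  0.228 0.05 ]]
yel [123 209  31  31 429] [138.01165501 223.78554779] [0.491 0.418 0.007] [0.579 0.508 0.029] [0.535 0.464 0.021] [[0.529 0.452 0.05 ]]
yel [257 248   8   8  46] [260.63043478 251.95652174] [0.434 0.094 0.038] [0.454 0.114 0.054] [0.442 0.103 0.049] [[0.442 0.104 0.05 ]]
pipe [0.44236945 0.10628624] [ 0.07907842 -0.9968684 ] -0.20795251245887075 0.17704051464840612 967 0.0558565454204365
blk [335 153   8  31 147] [338.37414966 167.9047619 ] [ 0.633 -0.128  0.055] [ 0.714 -0.113  0.088] [ 0.6726 -0.1194  0.0761]
blk [265 156   6  15  71] [267.73239437 162.21126761] [0.677 0.073 0.055] [0.711 0.087 0.09 ] [0.6939 0.0797 0.077 ]
blk [267 172   2   2   2] [267.5 172.5] [0.668 0.08  0.057] [0.67  0.083 0.059] [0.6694 0.0819 0.0579]
blk [270 172   1   1   1] [270. 172.] [0.671 0.075 0.055] [0.671 0.075 0.055] [0.6715 0.0749 0.0552]
blk [266 174   6  12  60] [268.45       180.08333333] [0.63  0.072 0.055] [0.665 0.086 0.089] [0.6415 0.0781 0.0771]
base ((0.6823114156723022, -0.029469221830368042), (0.18503625690937042, 0.32711225748062134), 0.6358352303504944) [ 0.67029237 -0.02096975  0.01908136]
bench -0.0009259646992639814
```

{"api": "move_arm", "payload": {
  "rows": [
    [0,0,0.01,0.12,0.088],
    [0,0,0.01,0.12,0.088],
    [0,0,0.01,0.12,0.088],
    [0,0,0.01,0.12,0.088],
    [0,0,0.01,0.12,0.088],
    [0,0,0.01,0.12,0.088],
    [0,0,0.01,0.12,0.088],
    [0,0,0.01,0.12,0.088],
    [0,0,0.01,0.11,0.088]
  ],
  "newtons": 60
}}

```text
clock: 0.9
tool_pos: [0.2545, 0.5707, 0.314]
eef_rot: [0.68, 0.733, -0.0, 0.0]
contact_force: [0.1, -1.2, -1.5]
opening: 0.998
finger_force: 0.0
```

```bash
cat >> h.py <<'E'
def go(x,y,z,ydir):
    "remaining shift in tool axes for TCP target, spin so tool y lies along ydir (mod pi)"
    st=r.get_state();M=R.from_quat(st["eef_rot"])
    d=M.inv().apply(np.array([x,y,z])-st["tool_pos"])
    t=M.inv().apply([ydir[0],ydir[1],0]);a=np.arctan2(-t[0],t[1]);a=(a+np.pi/2)%np.pi-np.pi/2
    print("t",round(st["clock"],2),"pos",np.round(st["tool_pos"],4),"shift",d.round(4),"spin",a.round(4),"axes x",M.as_matrix()[:,0].round(3),"z",M.as_matrix()[:,2].round(3),"F",np.round(st["contact_force"],2),"M",np.round(st["moment"],3),"op",round(st["opening"]*88.1,1),"ff",round(st["finger_force"],1))
E
python3 -c "
from h import *
go(.442,.104,.30,(.9969,.0791))"
```

```text
t 0.9 pos [0.2545 0.5707 0.314 ] shift [-0.4795  0.1518  0.0142] spin -0.0038 axes x [-0.075  0.997 -0.   ] z [-0. -0. -1.] F [ 0.13 -1.23 -1.54] M [-0.075  0.062  0.025] op 87.9 ff 0.0
```

{"api": "move_arm", "payload": {
  "rows": [
    [-0.036,0.0114,0,0,0.088],
    [-0.036,0.0114,0,0,0.088],
    [-0.036,0.0114,0,0,0.088],
    [-0.036,0.0114,0,0,0.088],
    [-0.036,0.0114,0,0,0.088],
    [-0.036,0.0114,0,0,0.088],
    [-0.036,0.0114,0,0,0.088],
    [-0.036,0.0114,0,0,0.088],
    [-0.036,0.0114,0,0,0.088],
    [-0.036,0.0114,0,0,0.088]
  ]
}}

```text
clock: 1.73
tool_pos: [0.3979, 0.2196, 0.3147]
eef_rot: [0.678, 0.735, 0.0, -0.0]
contact_force: [1.3, 0.0, -0.1]
opening: 1.0
finger_force: 0.0
```

{"api": "move_arm", "payload": {
  "rows": [
    [-0.03,0.0095,0,0,0.088],
    [-0.03,0.0095,0,0,0.088],
    [-0.03,0.0095,0,0,0.088],
    [-0.03,0.0095,0,0,0.088],
    [0,0,0,0,0.088],
    [0,0,0,0,0.088]
  ]
}}

```text
clock: 2.23
tool_pos: [0.4456, 0.1027, 0.3146]
eef_rot: [0.68, 0.734, -0.0, 0.0]
contact_force: [0.7, 0.4, -1.3]
opening: 0.999
finger_force: 0.0
```

```bash
python3 - <<'E'
from h import *
go(.442,.104,.30,(.9969,.0791))
s=snapshot("wrist");P=pts(s);save(s,"w1");hsv,bl,ye=clamp(s,P)
print(s["eye"],P[...,2].min())
for n,m in(("blue",bl),("yel",ye)):
    k,l,st,c=cv2.connectedComponentsWithStats(m.astype(np.uint8))
    for i in range(1,k):
        if st[i,4]>60:
            q=P[l==i]; print(n,st[i],c[i].round(1),q.min(0).round(3),q.max(0).round(3),np.median(q,0).round(3), ray(s,c[i],.05).round(4))
E
```

```text
t 2.23 pos [0.4456 0.1027 0.3146] shift [ 0.0015 -0.0035  0.0146] spin -0.003 axes x [-0.076  0.997 -0.001] z [ 0.    -0.001 -1.   ] F [ 0.66  0.39 -1.26] M [-0.021  0.11   0.009] op 88.0 ff 0.0
[0.43935586 0.18589635 0.29591354] -0.0018148754945780388
blue [ 236    6   82   60 4284] [276.3  35.3] [0.404 0.186 0.015] [0.466 0.249 0.296] [0.435 0.225 0.082] [[0.4348 0.2312 0.05  ]]
blue [ 250  365   58   37 1778] [278.4 384.9] [ 0.429 -0.121  0.029] [0.493 0.186 0.296] [ 0.459 -0.07   0.06 ] [[ 0.4599 -0.0814  0.05  ]]
yel [264 194  27  30 711] [277.4 209. ] [0.433 0.093 0.042] [0.456 0.186 0.296] [0.445 0.105 0.051] [[0.445  0.1053 0.05  ]]
```

View pics/w1.png

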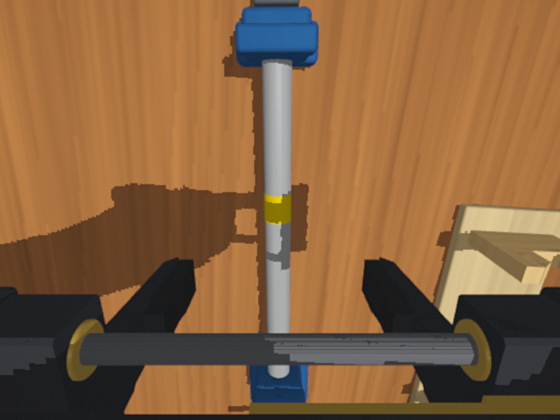

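The wrist view has the band at (277,209), centred between the fingers, with the jaw at the top (276,35) and the head at the bottom. Descending on the band now.

{"api": "move_arm", "payload": {
  "rows": [
    [0.001,-0.0005,0.025,0,0.088],
    [0.001,-0.0005,0.025,0,0.088],
    [0,0,0.025,0,0.088],
    [0,0,0.025,0,0.088],
    [0,0,0.018,0,0.088],
    [0,0,0.009,0,0.088],
    [0,0,0,0,0.015],
    [0,0,0,0,0.015],
    [0,0,0,0,0.015],
    [0,0,0,0,0.015]
  ],
  "newtons": 60
}}

```text
clock: 3.12
tool_pos: [0.4463, 0.1077, 0.19]
eef_rot: [0.678, 0.735, -0.001, -0.001]
contact_force: [0.8, -0.6, -0.6]
opening: 0.719
finger_force: 0.0
```

{"api": "move_arm", "payload": {
  "rows": [
    [0,0,0,0,0.015],
    [0,0,0,0,0.015],
    [0,0,0,0,0.015],
    [0,0,0,0,0.015],
    [0,0,0,0,0.015]
  ]
}}

```text
clock: 3.53
tool_pos: [0.4463, 0.1071, 0.1893]
eef_rot: [0.678, 0.735, -0.001, -0.001]
contact_force: [-0.0, -0.2, -0.2]
opening: 0.336
finger_force: 0.0
```

```bash
python3 -c "
from h import *
go(.4445,.105,.187,(.9969,.0791))"
```

```text
t 3.53 pos [0.4463 0.1071 0.1893] shift [-0.0019 -0.002   0.0023] spin 0.0017 axes x [-0.081  0.997 -0.   ] z [-0.003 -0.001 -1.   ] F [-0.01 -0.2  -0.24] M [-0.01   0.049 -0.02 ] op 29.6 ff 0.0
```

{"api": "move_arm", "payload": {
  "rows": [
    [0,0,0,0,0.01],
    [0,0,0,0,0.01],
    [0,0,0,0,0.01],
    [0,0,0,0,0.01],
    [0,0,0,0,0.01],
    [0,0,0,0,0.01]
  ]
}}

```text
clock: 4.03
tool_pos: [0.446, 0.1071, 0.1891]
eef_rot: [0.678, 0.735, -0.002, -0.001]
contact_force: [-1.1, -0.6, -0.0]
opening: 0.23
finger_force: 60.0
```

{"api": "move_arm", "payload": {
  "rows": [
    [0,0,-0.003,0,0.01],
    [0,0,-0.004,0,0.01],
    [0,0,-0.004,0,0.01],
    [0,0,-0.004,0,0.01],
    [0,0,-0.004,0,0.01],
    [0,0,0,0,0.01],
    [0,0,0,0,0.01],
    [0,0,0,0,0.01],
    [0,0,0,0,0.01],
    [0,0,0,0,0.01]
  ]
}}

```text
clock: 4.87
tool_pos: [0.4464, 0.1073, 0.2081]
eef_rot: [0.678, 0.735, -0.001, -0.001]
contact_force: [-0.1, -0.8, -4.3]
opening: 0.225
finger_force: 60.1
```

```bash
python3 - <<'E'
from h import *
go(.4445,.105,.187,(.9969,.0791))
s=snapshot("scene");P=pts(s);hsv,bl,ye=clamp(s,P)
for n,m in(("blue",bl),("yel",ye)):
    k,l,st,c=cv2.connectedComponentsWithStats(m.astype(np.uint8))
    for i in range(1,k):
        if st[i,4]>15:
            q=P[l==i]; print(n,st[i],np.percentile(q,3,0).round(3),np.percentile(q,98,0).round(3))
cv2.imwrite("pics/s1.png",cv2.resize(s["color"][60:330,100:460,::-1],(720,540)))
E
```

```text
t 4.87 pos [0.4464 0.1073 0.2081] shift [-0.0022 -0.002   0.0211] spin 0.0022 axes x [-0.081  0.997 -0.   ] z [-0.003 -0.    -1.   ] F [-0.13 -0.85 -4.32] M [-0.006  0.057 -0.003] op 19.8 ff 60.1
blue [   0    0   44   34 1081] [-0.697  0.041  0.252] [-0.68   0.196  0.341]
blue [284 152  17  11  57] [0.416 0.212 0.091] [0.462 0.236 0.113]
blue [219 221  18  11  94] [ 0.44  -0.09   0.083] [ 0.485 -0.074  0.09 ]
blue [212 230  21  17 172] [ 0.444 -0.127  0.061] [ 0.484 -0.093  0.068]
blue [226 240  15  15  68] [ 0.483 -0.121  0.029] [ 0.494 -0.071  0.036]
yel [348 143  27  16 140] [0.497 0.426 0.017] [0.577 0.504 0.026]
```

View pics/s1.png

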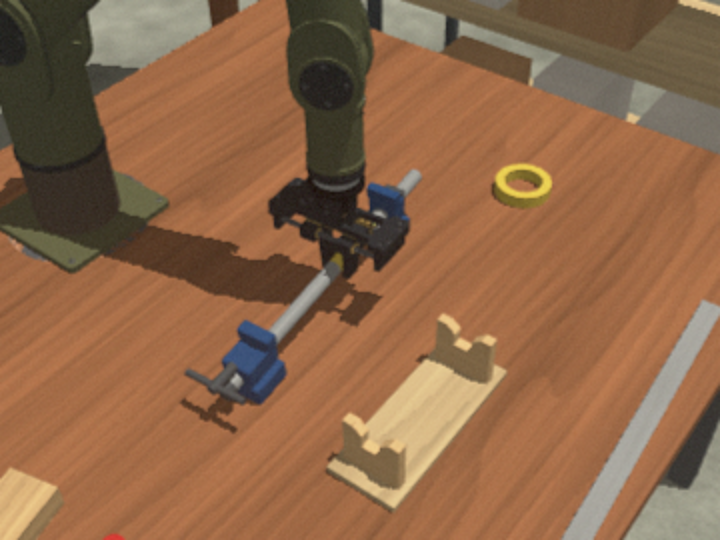

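The band is up and the jaw end has risen about 30 mm while the head stayed on the bench at crop (255,360), as wanted. Setting it down and letting go.

{"api": "move_arm", "payload": {
  "rows": [
    [0,0,0,0,0.01],
    [0,0,0.004,0,0.01],
    [0,0,0.004,0,0.01],
    [0,0,0.004,0,0.01],
    [0,0,0.004,0,0.01],
    [0,0,0.003,0,0.01],
    [0,0,0.0005,0,0.01],
    [0,0,0,0,0.01],
    [0,0,0,0,0.01]
  ]
}}

```text
clock: 5.67
tool_pos: [0.4463, 0.1075, 0.1887]
eef_rot: [0.678, 0.735, -0.001, -0.001]
contact_force: [-0.7, 3.6, -1.1]
opening: 0.224
finger_force: 60.1
```

{"api": "move_arm", "payload": {
  "rows": [
    [0,0,0,0,0.03],
    [0,0,0,0,0.06],
    [0,0,0,0,0.07],
    [0,0,0,0,0.07],
    [0,0,0,0,0.07],
    [0,0,0,0,0.07],
    [0,0,0,0,0.07],
    [0,0,0,0,0.07]
  ]
}}

```text
clock: 6.33
tool_pos: [0.4463, 0.1071, 0.1887]
eef_rot: [0.678, 0.735, -0.001, -0.001]
contact_force: [-0.0, 0.5, -0.7]
opening: 0.788
finger_force: 0.0
```

```bash
python3 - <<'E'
from h import *
go(.4445,.105,.187,(.9969,.0791))
s=snapshot("top");P=pts(s);hsv,bl,ye=clamp(s,P)
for n,m in(("blue",bl),("yel",ye)):
    k,l,st,c=cv2.connectedComponentsWithStats(m.astype(np.uint8))
    for i in range(1,k):
        if st[i,4]>15:
            q=P[l==i]; print(n,st[i],np.percentile(q,3,0).round(3),np.percentile(q,98,0).round(3), ray(s,c[i],.05).round(4))
E
```

```text
t 6.33 pos [0.4463 0.1071 0.1887] shift [-0.0019 -0.002   0.0017] spin 0.0017 axes x [-0.081  0.997 -0.001] z [-0.003 -0.001 -1.   ] F [-0.04  0.48 -0.66] M [-0.027  0.008 -0.008] op 69.4 ff 0.0
blue [322 234  23  23 445] [ 0.431 -0.126  0.026] [ 0.488 -0.07   0.084] [[ 0.4571 -0.0992  0.05  ]]
yel [123 209  32  31 387] [0.494 0.421 0.011] [0.576 0.504 0.027] [[0.5282 0.4539 0.05  ]]
```

{"api": "move_arm", "payload": {
  "rows": [
    [-0.01,0,0,0,0.07],
    [-0.02,0,0,0,0.07],
    [-0.02,0,0,0,0.07],
    [-0.02,0,0,0,0.07],
    [-0.015,0,0.0005,0,0.04],
    [-0.01,0,0.0005,0,0.03],
    [0,0,0,0,0.01],
    [0,0,0,0,0.01],
    [0,0,0,0,0.01],
    [0,0,0,0,0.01]
  ]
}}

```text
clock: 7.22
tool_pos: [0.4534, 0.0218, 0.1878]
eef_rot: [0.677, 0.736, -0.001, -0.001]
contact_force: [0.5, 0.0, -0.6]
opening: 0.362
finger_force: 0.0
```

{"api": "move_arm", "payload": {
  "rows": [
    [0,0,0,0,0.01],
    [0,0,0,0,0.01],
    [0,0,0,0,0.01],
    [0,0,0,0,0.01],
    [0,0,0,0,0.01],
    [0,0,0,0,0.01]
  ]
}}

```text
clock: 7.72
tool_pos: [0.4533, 0.0212, 0.1877]
eef_rot: [0.677, 0.736, -0.001, -0.002]
contact_force: [-0.5, 3.8, -0.7]
opening: 0.218
finger_force: 59.6
```

```bash
python3 - <<'E'
from h import *
go(.4445,.105,.187,(.9969,.0791))
E
```

```text
t 7.72 pos [0.4533 0.0212 0.1877] shift [ 0.0843 -0.0018  0.0008] spin 0.0029 axes x [-0.082  0.997  0.001] z [-0.004  0.    -1.   ] F [-0.5   3.78 -0.72] M [ 0.662  0.347 -0.028] op 19.2 ff 59.6
```

{"api": "move_arm", "payload": {
  "rows": [
    [0,0,-0.003,0,0.01],
    [0,0,-0.004,0,0.01],
    [0,0,-0.004,0,0.01],
    [0,0,-0.004,0,0.01],
    [0,0,0,0,0.01],
    [0,0,0,0,0.01],
    [0,0,0,0,0.01],
    [0,0,0,0,0.01]
  ]
}}

```text
clock: 8.38
tool_pos: [0.4535, 0.0203, 0.2027]
eef_rot: [0.678, 0.735, -0.002, -0.001]
contact_force: [0.7, -1.1, -7.2]
opening: 0.219
finger_force: 60.2
```

```bash
cat >> h.py <<'E'
def tilt():
    s=snapshot("scene");P=pts(s);hsv,bl,ye=clamp(s,P)
    hi=P[...,0]>0.3
    for n,(a,b) in dict(head=(-.2,-.04),jaw=(.15,.35)).items():
        q=P[bl&hi&(P[...,1]>a)&(P[...,1]<b)]
        if len(q)>10: print(n,"ztop",np.percentile(q[:,2],[90,97]).round(4),"n",len(q))
    return s
E
python3 - <<'E'
from h import *
go(.4445,.105,.187,(.9969,.0791))
s=tilt()
t=snapshot("top");cv2.imwrite("pics/s2.png",cv2.resize(s["color"][80:300,150:450,::-1],(720,528)))
st=r.get_state();print(st["contact_force"],st["moment"])
E
```

```text
t 8.38 pos [0.4535 0.0203 0.2027] shift [ 0.0852 -0.002   0.0156] spin 0.0017 axes x [-0.081  0.997 -0.001] z [-0.004 -0.001 -1.   ] F [ 0.68 -1.06 -7.25] M [0.036 0.053 0.008] op 19.3 ff 60.2
head ztop [0.0876 0.089 ] n 349
jaw ztop [0.1201 0.1219] n 90
[ 0.67991681 -0.55114849 -6.96697219] [0.04269284 0.04291    0.03444914]
```

View pics/s2.png

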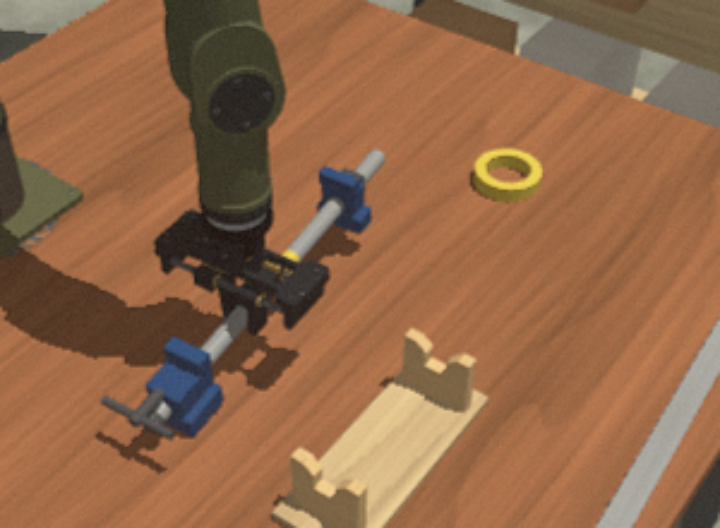

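The head at crop (185,390) is still resting on the bench and the jaw at (345,195) is up, so the balance point is further towards the head. Setting it down and regripping 30 mm closer.

{"api": "move_arm", "payload": {
  "rows": [
    [0,0,0.004,0,0.01],
    [0,0,0.004,0,0.01],
    [0,0,0.004,0,0.01],
    [0,0,0.003,0,0.01],
    [0,0,0,0,0.01],
    [0,0,0,0,0.01],
    [0,0,0,0,0.03],
    [0,0,0,0,0.035],
    [0,0,0,0,0.035],
    [0,0,0,0,0.035]
  ]
}}

```text
clock: 9.32
tool_pos: [0.4535, 0.0201, 0.1881]
eef_rot: [0.678, 0.735, -0.002, -0.001]
contact_force: [-0.4, 0.3, 0.2]
opening: 0.403
finger_force: 0.0
```

{"api": "move_arm", "payload": {
  "rows": [
    [-0.01,0,0,0,0.035],
    [-0.01,0,0,0,0.035],
    [-0.01,0,0,0,0.035],
    [0,0,0,0,0.01],
    [0,0,0,0,0.01],
    [0,0,0,0,0.01],
    [0,0,0,0,0.01],
    [0,0,0,0,0.01],
    [0,0,0,0,0.01],
    [0,0,0,0,0.01]
  ]
}}

```text
clock: 10.15
tool_pos: [0.4558, -0.0098, 0.1878]
eef_rot: [0.678, 0.735, -0.002, -0.001]
contact_force: [0.9, -4.4, -0.3]
opening: 0.22
finger_force: 59.6
```

{"api": "move_arm", "payload": {
  "rows": [
    [0,0,-0.003,0,0.01],
    [0,0,-0.004,0,0.01],
    [0,0,-0.004,0,0.01],
    [0,0,-0.004,0,0.01],
    [0,0,0,0,0.01],
    [0,0,0,0,0.01],
    [0,0,0,0,0.01],
    [0,0,0,0,0.01]
  ]
}}

```text
clock: 10.82
tool_pos: [0.4558, -0.0095, 0.2027]
eef_rot: [0.678, 0.735, -0.002, -0.001]
contact_force: [-0.5, 0.8, -7.9]
opening: 0.224
finger_force: 60.1
```

```bash
python3 - <<'E'
from h import *
go(.4445,.105,.187,(.9969,.0791))
s=tilt()
go(.4445,.105,.187,(.9969,.0791))
E
```

```text
t 10.82 pos [ 0.4558 -0.0095  0.2027] shift [ 0.115  -0.0019  0.0156] spin 0.0018 axes x [-0.081  0.997 -0.001] z [-0.004 -0.001 -1.   ] F [-0.51  0.79 -7.9 ] M [-0.131  0.066 -0.008] op 19.7 ff 60.1
head ztop [0.098  0.0996] n 360
jaw ztop [0.0972 0.0979] n 67
t 10.87 pos [ 0.4558 -0.0095  0.2027] shift [ 0.115  -0.0019  0.0156] spin 0.0019 axes x [-0.081  0.997 -0.001] z [-0.004 -0.001 -1.   ] F [-0.17 -0.27 -8.04] M [-0.021  0.015  0.022] op 19.5 ff 60.1
```

Level now: head and jaw tops are both at about 0.098. Lifting.

{"api": "move_arm", "payload": {
  "rows": [
    [0,0,-0.005,0,0.01],
    [0,0,-0.01,0,0.01],
    [0,0,-0.015,0,0.01],
    [0,0,-0.015,0,0.01],
    [0,0,-0.015,0,0.01],
    [0,0,-0.015,0,0.01],
    [0,0,-0.015,0,0.01],
    [0,0,-0.01,0,0.01],
    [0,0,-0.005,0,0.01],
    [0,0,0,0,0.01]
  ]
}}

```text
clock: 11.7
tool_pos: [0.4561, -0.0096, 0.3087]
eef_rot: [0.678, 0.735, -0.001, -0.0]
contact_force: [0.6, 1.2, -7.1]
opening: 0.221
finger_force: 60.1
```

{"api": "move_arm", "payload": {
  "rows": [
    [0,0,0,0,0.01],
    [0,0,0,0,0.01],
    [0,0,0,0,0.01],
    [0,0,0,0,0.01],
    [0,0,0,0,0.01],
    [0,0,0,0,0.01]
  ]
}}

```text
clock: 12.2
tool_pos: [0.4562, -0.0093, 0.3075]
eef_rot: [0.678, 0.735, -0.002, -0.001]
contact_force: [-0.2, 0.3, -7.2]
opening: 0.223
finger_force: 60.1
```

```bash
python3 - <<'E'
from h import *
s=tilt()
go(.4445,.105,.187,(.9969,.0791))
t=snapshot("top");P=pts(t);v,u=np.indices(P.shape[:2]);hsv,bl,ye=clamp(t,P)
k,l,sc,c=cv2.connectedComponentsWithStats((bl&(P[...,0]>.3)).astype(np.uint8))
for i in range(1,k):
    if sc[i,4]>40: print(c[i],np.median(P[l==i],0).round(4))
# cradle base: bright wood vs bench
C=(P[...,0]>.58)&(P[...,0]<.76)&(P[...,1]>-.2)&(P[...,1]<.16)
hh=hsv[C&(P[...,2]<.04)];print(np.median(hsv[C&(P[...,2]>.055)],0),np.median(hsv[C&(P[...,2]<.003)],0))
cv2.imwrite("pics/t2.png",cv2.resize(t["color"][130:270,180:380,::-1],(800,560),interpolation=cv2.INTER_CUBIC))
E
```

```text
head ztop [0.2026 0.2039] n 394
jaw ztop [0.2017 0.2023] n 96
t 12.25 pos [ 0.4562 -0.0093  0.3076] shift [ 0.115  -0.0019  0.1205] spin 0.002 axes x [-0.081  0.997 -0.001] z [-0.004 -0.001 -1.   ] F [-0.1   0.63 -7.37] M [-0.091  0.052  0.005] op 19.5 ff 60.1
[207.15053763 251.76344086] [0.4309 0.224  0.1855]
[ 19.  93. 180.] [ 13. 136. 145.]
```

View pics/t2.png

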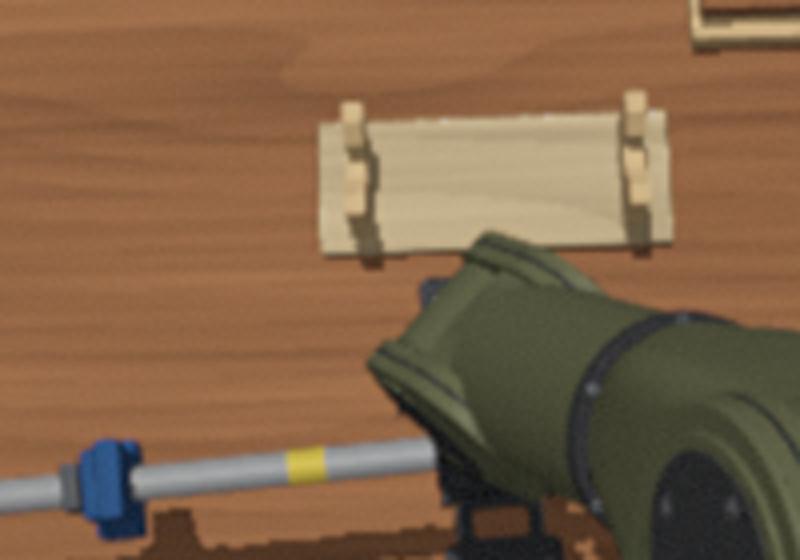

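The crop shows the clamp hanging level and the cradle in clear view: base from (320,125) to (670,240), prong tops at about (352,110)/(355,190) and (635,105)/(638,190). Next I measure the cradle's axis precisely.

```bash
python3 - <<'E'
from h import *
t=snapshot("top");P=pts(t);hsv,bl,ye=clamp(t,P);v,u=np.indices(bl.shape)
roi=(v>145)&(v<196)&(u>252)&(u<356)
wood=roi&(hsv[...,0]>=15)&(hsv[...,0]<24)&(hsv[...,1]<125)
m=cv2.morphologyEx((wood&(P[...,2]<.025)).astype(np.uint8),cv2.MORPH_OPEN,np.ones((3,3)))
px=np.argwhere(m)[:,::-1]
q=ray(t,px,.012)[:,:2]
h=cv2.convexHull(q.astype(np.float32));rc=cv2.minAreaRect(h);print("base",rc, len(px)); print(cv2.boxPoints(rc).round(4))
for s_ in (-1,1):
    w=roi&(P[...,2]>.074)&(P[...,2]<.1)&(P[...,1]*s_+.02*s_>0.05)
    k,l,sc,c=cv2.connectedComponentsWithStats(w.astype(np.uint8))
    for i in range(1,k):
        p=P[l==i];print("prong",sc[i,4],p.min(0).round(4),p.max(0).round(4),"mean",p.mean(0).round(4),"ray",ray(t,c[i],.085).round(4))
E
```

```text
base ((0.6724420785903931, -0.02064250409603119), (0.10471131652593613, 0.26305076479911804), 0.7123061418533325) 2585
[[ 0.6185  0.1102]
 [ 0.6217 -0.1528]
 [ 0.7264 -0.1515]
 [ 0.7232  0.1115]]
prong 53 [ 0.6858 -0.1249  0.0741] [ 0.7151 -0.1124  0.0916] mean [ 0.7003 -0.1189  0.0822] ray [[ 0.6994 -0.1186  0.085 ]]
prong 50 [ 0.6342 -0.1276  0.0745] [ 0.6607 -0.1137  0.0876] mean [ 0.6454 -0.1205  0.0824] ray [[ 0.6446 -0.1202  0.085 ]]
prong 53 [0.6832 0.0728 0.0741] [0.7114 0.087  0.0873] mean [0.6977 0.0794 0.0816] ray [[0.6966 0.0791 0.085 ]]
prong 45 [0.6304 0.0731 0.074 ] [0.657  0.0854 0.0915] mean [0.6426 0.0791 0.0824] ray [[0.6418 0.079  0.085 ]]
```

{"api": "move_arm", "payload": {
  "rows": [
    [-0.002,0.005,0,0,0.01],
    [-0.004,0.01,0,0,0.01],
    [-0.007,0.016,0,0,0.01],
    [-0.009,0.02,0,0,0.01],
    [-0.009,0.02,0,0,0.01],
    [-0.009,0.02,0,0,0.01],
    [-0.009,0.02,0,0,0.01],
    [-0.009,0.02,0,0,0.01],
    [-0.009,0.02,0,0,0.01],
    [-0.008,0.018,0,0,0.01]
  ]
}}

```text
clock: 13.18
tool_pos: [0.6318, -0.0718, 0.3066]
eef_rot: [0.678, 0.735, -0.002, -0.001]
contact_force: [0.1, -0.1, -8.0]
opening: 0.223
finger_force: 60.1
```

{"api": "move_arm", "payload": {
  "rows": [
    [-0.007,0.016,0,0.008,0.01],
    [-0.005,0.013,0,0.015,0.01],
    [-0.003,0.01,0,0.015,0.01],
    [-0.001,0.005,0,0.015,0.01],
    [0,0.001,0,0.015,0.01],
    [0,0,0,0,0.01],
    [0,0,0,0,0.01],
    [0,0,0,0,0.01],
    [0,0,0,0,0.01]
  ]
}}

```text
clock: 13.93
tool_pos: [0.6763, -0.0831, 0.3071]
eef_rot: [0.702, 0.712, -0.002, -0.001]
contact_force: [0.8, -0.2, -7.6]
opening: 0.223
finger_force: 60.1
```

```bash
python3 - <<'E'
from h import *
go(.676,-.0825,.3075,(.9999,.0125))
s=tilt()
t=snapshot("wrist");save(t,"w2")
b=snapshot("top");P=pts(b);hsv,bl,ye=clamp(b,P)
import pickle;pickle.dump((t,s,b),open("look.pkl","wb"))
I=np.hstack([t["color"],s["color"]])
cv2.imwrite("pics/w2s.png",cv2.resize(I[:,:,::-1],(800,300)))
E
```

```text
t 13.93 pos [ 0.6763 -0.0831  0.3071] shift [ 0.0006 -0.0003 -0.0004] spin 0.0013 axes x [-0.014  1.    -0.001] z [-0.005 -0.001 -1.   ] F [ 0.84 -0.18 -7.55] M [-0.09   0.035 -0.043] op 19.7 ff 60.1
head ztop [0.202  0.2031] n 534
jaw ztop [0.1998 0.2013] n 62
```

View pics/w2.png

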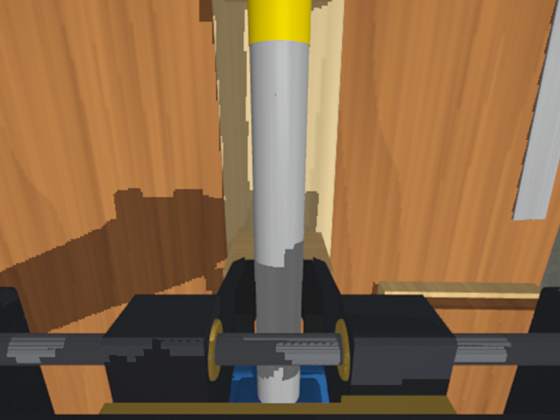

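The wrist view shows the pipe running down column 278, over the cradle base with edges at columns about 222 and 338. Comparing both lines by rays.

```bash
python3 - <<'E'
from h import *;import pickle
t,s,b=pickle.load(open("look.pkl","rb"))
hsv=cv2.cvtColor(t["color"],cv2.COLOR_RGB2HSV);P=pts(t)
print("zpipe",np.median(P[60:200,275:282,2]))
A=[];B=[];C=[]
for v in range(60,185,5):
    row=hsv[v].astype(int); w=(row[:,0]>=17)&(row[:,0]<26)&(P[v,:,2]<.05)
    g=P[v,:,2]>.1
    iw=np.flatnonzero(w&(np.abs(np.arange(560)-280)<90)); ig=np.flatnonzero(g&(np.abs(np.arange(560)-280)<60))
    if v%40==20: print(v,iw.min(),iw.max(),ig.min(),ig.max(),np.median(row[iw],0))
    A.append(ray(t,[iw.min()-.5,v],.012)[0]);B.append(ray(t,[iw.max()+.5,v],.012)[0])
    C.append(ray(t,[(ig.min()+ig.max())/2,v],.163)[0])
for n,X in (("lo",A),("hi",B),("pipe",C)):
    X=np.array(X);f=np.polyfit(X[:,1],X[:,0],1);r_=X[:,0]-np.polyval(f,X[:,1]);print(n,"slope",f[0].round(4),"x at y=-.02",np.polyval(f,-.02).round(4),"y rng",X[:,1].min().round(3),X[:,1].max().round(3),"res",r_.std().round(4))
# top camera: band/pipe on the held clamp
Pb=pts(b);hb,bl,ye=clamp(b,Pb);m=ye&(Pb[...,0]>.6)&(Pb[...,1]<.25)
print("band top",Pb[m].mean(0),m.sum())
for v in (30,):
  pass
y=cv2.inRange(hsv,(24,150,100),(34,255,255))>0;vv=np.argwhere(y&(P[...,2]>.1));e=vv[:,0].max();print("band near edge",e,ray(t,[278,e+.5],.171))
E
```

```text
zpipe 0.17060883834422486
60 216 340 250 308 [ 20.  89. 202.]
100 218 338 251 307 [ 20.  87. 206.]
140 220 336 252 306 [ 20.  88. 203.]
180 223 334 252 306 [ 20.   88.5 206. ]
lo slope -0.015 x at y=-.02 0.6245 y rng -0.064 0.033 res 0.0004
hi slope -0.0194 x at y=-.02 0.7246 y rng -0.063 0.034 res 0.0002
pipe slope -0.0229 x at y=-.02 0.6753 y rng -0.029 0.015 res 0.0007
band top [0.6715803  0.03121113 0.1664769 ] 48
band near edge 44 [[0.67456341 0.01910005 0.171     ]]
```

Pipe and cradle axes agree within 1 mm, and the clamp's middle is 31 mm to the jaw side of the seat. Lowering to the lips.

{"api": "move_arm", "payload": {
  "rows": [
    [0,0,0.005,0,0.01],
    [0,0,0.01,0,0.01],
    [0,0,0.012,0,0.01],
    [0,0,0.012,0,0.01],
    [0,0,0.012,0,0.01],
    [0,0,0.01,0,0.01],
    [0,0,0.006,0,0.01],
    [0,0,0.003,0,0.01],
    [0,0,0,0,0.01],
    [0,0,0,0,0.01]
  ]
}}

```text
clock: 14.92
tool_pos: [0.6768, -0.0833, 0.2372]
eef_rot: [0.703, 0.712, -0.001, -0.001]
contact_force: [0.1, 0.3, -7.3]
opening: 0.217
finger_force: 60.1
```

```bash
python3 - <<'E'
from h import *
go(.676,-.0825,.2137,(.9999,.0125))
s=tilt()
cv2.imwrite("pics/s3.png",cv2.resize(s["color"][100:325,150:450,::-1],(800,600),interpolation=cv2.INTER_CUBIC))
E
```

```text
t 14.92 pos [ 0.6768 -0.0833  0.2372] shift [ 0.0008 -0.0007  0.0235] spin 0.0004 axes x [-0.013  1.    -0.001] z [-0.003 -0.001 -1.   ] F [ 0.15  0.31 -7.35] M [-0.072 -0.004 -0.038] op 19.1 ff 60.1
head ztop [0.1323 0.1333] n 525
jaw ztop [0.1298 0.1322] n 61
```

View pics/s3.png

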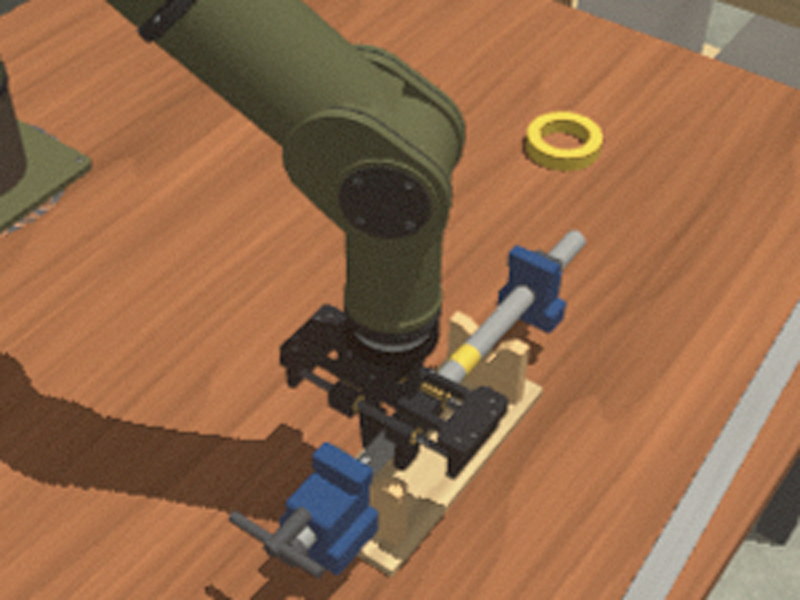

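The pipe sits between the prongs at both blocks (crop about (400,500) and (490,345)), with head and jaw outside them. Lowering slowly.

{"api": "move_arm", "payload": {
  "rows": [
    [0,-0.0005,0.003,0,0.01],
    [0,0,0.003,0,0.01],
    [0,0,0.003,0,0.01],
    [0,0,0.003,0,0.01],
    [0,0,0.003,0,0.01],
    [0,0,0.003,0,0.01],
    [0,0,0.002,0,0.01],
    [0,0,0.0015,0,0.01],
    [0,0,0,0,0.01],
    [0,0,0,0,0.01]
  ]
}}

```text
clock: 15.8
tool_pos: [0.676, -0.0834, 0.2155]
eef_rot: [0.702, 0.712, -0.002, -0.001]
contact_force: [1.1, -0.6, -7.0]
opening: 0.227
finger_force: 60.1
```

```bash
python3 - <<'E'
from h import *
go(.676,-.0825,.2137,(.9999,.0125))
s=tilt()
E
```

```text
t 15.8 pos [ 0.676  -0.0834  0.2155] shift [0.0009 0.     0.0018] spin 0.0005 axes x [-0.013  1.    -0.001] z [-0.004 -0.001 -1.   ] F [ 1.08 -0.57 -7.  ] M [-0.03   0.136 -0.004] op 20.0 ff 60.1
head ztop [0.1104 0.1123] n 528
jaw ztop [0.1085 0.1089] n 58
```

{"api": "move_arm", "payload": {
  "rows": [
    [0,0,0.0007,0,0.01],
    [0,0,0.0007,0,0.01],
    [0,0,0.0007,0,0.01],
    [0,0,0,0,0.01],
    [0,0,0,0,0.01],
    [0,0,0,0,0.01]
  ]
}}

```text
clock: 16.35
tool_pos: [0.6761, -0.0834, 0.2139]
eef_rot: [0.703, 0.712, -0.002, -0.001]
contact_force: [0.3, 0.1, -2.9]
opening: 0.218
finger_force: 59.8
```

{"api": "move_arm", "payload": {
  "rows": [
    [0,0,0.0005,0,0.01],
    [0,0,0.0005,0,0.01],
    [0,0,0,0,0.01],
    [0,0,0,0,0.01],
    [0,0,0,0,0.01]
  ]
}}

```text
clock: 16.77
tool_pos: [0.6761, -0.0833, 0.2137]
eef_rot: [0.703, 0.712, -0.002, -0.001]
contact_force: [-3.0, -0.4, 5.3]
opening: 0.221
finger_force: 59.3
```

It's resting in the cradle: the force went from −7 N to +5 N at the expected height. Easing off a little and letting go.

{"api": "move_arm", "payload": {
  "rows": [
    [0,0,-0.0005,0,0.01],
    [0,0,0,0,0.02],
    [0,0,0,0,0.03],
    [0,0,0,0,0.04],
    [0,0,0,0,0.05],
    [0,0,0,0,0.06],
    [0,0,0,0,0.06],
    [0,0,0,0,0.06],
    [0,0,0,0,0.06],
    [0,0,0,0,0.06]
  ]
}}

```text
clock: 17.6
tool_pos: [0.676, -0.0834, 0.2129]
eef_rot: [0.702, 0.712, -0.002, -0.001]
contact_force: [0.3, -0.2, 0.1]
opening: 0.679
finger_force: 0.0
```

{"api": "move_arm", "payload": {
  "rows": [
    [0,0,-0.005,0,0.06],
    [0,0,-0.015,0,0.06],
    [0,0,-0.02,0,0.06],
    [0,0,-0.025,0,0.06],
    [0,0,-0.025,0,0.06],
    [0,0,-0.025,0,0.06],
    [0,0,-0.025,0,0.06],
    [0,0,-0.02,0,0.06],
    [0,0,0,0,0.06],
    [0,0,0,0,0.06]
  ]
}}

```text
clock: 18.43
tool_pos: [0.6768, -0.083, 0.3753]
eef_rot: [0.702, 0.712, -0.0, 0.0]
contact_force: [-0.0, -0.1, -0.7]
opening: 0.68
finger_force: 0.0
```

```bash
python3 - <<'E'
from h import *
go(.676,-.0825,.2137,(.9999,.0125))
s=tilt();w=snapshot("wrist");P=pts(w)
hsv,bl,ye=clamp(w,P)
m=ye&(P[...,2]>.05);print("band",np.median(P[m],0),"ztop",np.percentile(P[m][:,2],90),m.sum())
I=np.hstack([s["color"][100:310,150:430],cv2.resize(w["color"],(280,210))])
cv2.imwrite("pics/end.png",cv2.resize(I[:,:,::-1],(800,300),interpolation=cv2.INTER_CUBIC))
E
```

```text
t 18.43 pos [ 0.6768 -0.083   0.3753] shift [ 0.0007 -0.0008  0.1616] spin 0.0005 axes x [-0.013  1.    -0.001] z [-0.    -0.001 -1.   ] F [-0.02 -0.08 -0.66] M [-0.06   0.042  0.001] op 59.9 ff 0.0
head ztop [0.1082 0.1095] n 475
jaw ztop [0.1091 0.1099] n 53
band [0.6747088  0.0323951  0.07699788] ztop 0.07885705983572713 867
```

View pics/end.png

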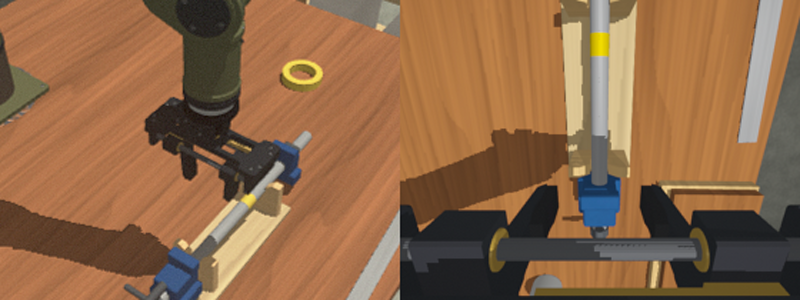

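The clamp is seated level: the pipe's top is at 0.077 m and the head and jaw tops are equal at 0.109 m. Both blocks lie between the jaws and the gripper is clear. Handing in.

```bash
python3 -c "
from plant import r
print(r.finish_job())"
```

```text
the job is handed in; nothing more can be done
None
```

I did the trial lift by the band, put the clamp down, regripped it near its balance point, lifted it level and seated it in both cradle notches with the gripper clear, then handed the job in at about 18.5 s; `finish_job` returned no verdict.

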